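Fit the clamping spindle through two stacked tube trays

ROBOT

A 6-joint arm with a two-finger parallel gripper is mounted at the origin on the work surface. World frame = base frame: x ahead of the robot, y to its left, z up, the work surface at z = 0. Lengths are in m, angles in degrees, forces in N, time in s.
With the tool pointing down it reaches from about 0.325 to 0.925 m from the base axis. Payload 3.1 kg.
Tool frame: the origin (TCP) lies at the very end of the fingers, on their centre line; the grasp point (between the pads) lies 19 mm behind it; z points along the fingers, y is the line along which they close (so a half turn about z gives the same grasp; the last joint's range is limited). The gripper opens to 85 mm and grips with 20 to 120 N. Pads are 22 mm wide; open, the fingers measure 114 mm over their backs; the gripper's body (76 mm by 85 mm) begins 54 mm behind the grasp point. The pads swing forward as they close: fully open they stand 13 mm farther back than shut.
Start: joints at [70.749, 12.427, 92.441, -0, 75.132, -6.429], TCP at [0.139, 0.609, 0.231] pointing down, gripper open.
Joint ranges: [-157.48, 157.48], [-44.54, 120.13], [17.64, 146.25], [-64.5, 244.5], [7.68, 150.69], [-147.95, 147.95]. Speed limits (degrees/s): [159.86, 159.86, 180, 180, 180, 180].

INTERFACE

Orientations are given as a 3x3 rotation matrix whose columns are the frame's x, y, z axes.
In Python, from bench import robot gives the robot as it stands.
- The arm moves only by the tool play_rows, never from a script. Its argument "moves" is a list of rows, each a list of 6 numbers: the shift along the tool's x, y, z each as a share of 60 mm, from -1 to 1, then the turn, a rotation vector about the tool's x, y, z each as a share of pi/4 rad, from -1 to 1. In form: [[tx, ty, tz, wx, wy, wz], ...]. A call has 1 to 10 rows; each row shifts and turns the commanded pose from where the row before left it, along the tool's axes as they then stand; what a row does not reach is not made up. A row lasts 1/8 s, in which the tool goes at most 62.5 mm and 10.7 degrees, less where a joint would pass 70% of its speed; a pose out of reach is approached as far as the arm can. A call with a number of a shift or a turn outside -1 to 1 is refused whole. A call with a gripper value outside its range is refused whole. "hand" is the closure, from 0 (fully open) to 1 (shut), set as the call begins (left out, the last holds). The fingers move at their own pace and stop on an object; the grip force is fixed at half the most. Time passes only in rows, so rows that do not move let the fingers close. It gives the time, the measured TCP pose, the force, the opening and the grip force at its end, in the units of the state.
- robot.read_state(): the state, without advancing time (a new reading comes with each control period).
- robot.snapshot(name): name is "scene" or "top" or "wrist"; returns (picture, depth): 400x640x3 uint8, red, green, blue; 400x640 float32, m along the optical axis (not along the pixel's ray), 0 where there is no reading.
- robot.camera_model(name): a dict with "fx", "fy", "cx", "cy" (pixels), "cam_to_world" (4x4, takes a point from camera to world coordinates). Camera axes: x right, y down, z forward; pixel columns grow to the right and rows downward; lengths in m; the calibration is good to about 2 mm. The wrist camera is an equidistant fisheye: a pixel r from the principal point sees the ray r / f radians off the axis. A picture is of the moment at which its call begins: read the wrist's pose just before it. camera_model takes no time and is no camera call; for the wrist camera it gives the pose at the moment of the call.
- robot.job_done(): hands the job in; it is judged then, once.
Trained networks look in the newest picture that a camera, given by its name, has taken for a name from the list of things; names that differ only in an ending like _2 or _b are one class to them, and where a whole thing is asked for, a point or a joint stands for the part that bears it (a point fixed in the world has none). Each returns a list of dicts, best first, with "p" (0 to 1); they miss things now and then, are a little off and sometimes report something else, mostly with a low value. They report only what shows in the picture. A call takes as long as a camera call. They do not tell look-alikes from the thing itself.
- robot.recognise(name, camera): "location" ([row, column] as shares, 0 to 1, of the picture: columns of its width, rows of its height, amid what is visible of it).
- robot.tip_of(name, camera): "location" ([row, column] as shares, 0 to 1, of the picture: columns of its width, rows of its height: a listed point, or the origin of a listed thing).
The state is a dict: "t": time; "joint_positions": joint angles; "qvel": joint speeds; "effort": joint torques, N m; "tool_pos": TCP position; "orientation": TCP orientation; "contact_force": force on the tool from outside, world axes, zero at the start; "wrist_torque": the same for the moment, N m; "width": finger opening in m; "gripper_force": force on a finger pad.
Only numpy, scipy, OpenCV 4.12 (cv2) and the standard library are available. Lean on these libraries where they do the work, as an engineer would, in place of code of your own. Each camera call takes 0.05 s, during which the arm holds its last target. There are 200 camera calls.

TASK

Fit the clamping spindle of the tube carousel: take it by its wing knob from the parking stand, thread it down through the centre holes of both stacked tube trays and into the drive hub under them, and leave it fully home, upright, with its collar resting on the upper tray. The trays only stand loosely on one another and the lower one's hole is out of sight, so feel for it and work gently: never bear down with more than about 20 N. Leave the bottle, the beaker and the tube rack where they are.

Things in the scene. Friction and masses are not known exactly. Their poses are not given: they have to be found in the camera images.
- unit: Fixed white round bowl housing 304 mm across, rim 125 mm high, its clear blue-rimmed lid laid open on the +y side, 400 mm high and leaning outward. Origin: centre of its underside, on the bench; z up, the axis of bowl and hub. In it an aluminium drive plate (top 70 mm above the origin) carries two like ivory tube trays, loose, one on the other, 0.2 kg each.
- hub_mouth (a point): Centre of the mouth of the hub socket, on the bowl's axis, level with the drive plate's top (70 mm above the unit's origin): a plain upright hole 12 mm in diameter and 28 mm deep, fixed. Covered by the trays. Fully home, the spindle's tip is 22 mm below this point.
- lower_level (a point): A point of the unit on the bowl's axis, at the height of the LOWER tray's boss top (116 mm above the unit's origin). The lower tray itself is not measured and its hole is hidden: it lies anywhere up to 6.5 mm off this point along both of the unit's horizontal axes. Its boss is 44 mm across, 10 mm thick, hole 12 mm; its legs slide on the drive plate when pushed sideways.
- upper_tray: The upper tube tray: disc 220 mm across, notched edge with tubes, four legs standing loosely on the lower tray, up to 5 mm off the bowl's axis; slides when pushed sideways. Origin: on its hole's axis at its feet, 112 mm above the unit's origin; z up. Centre boss 44 mm across, its top at z = 46 mm, underside at 36 mm, plain 12 mm through hole.
- spindle: Clamping spindle, loose, 0.11 kg: steel rod 10 mm in diameter, 110 mm long, tip tapered to 7 mm over 3 mm, under a white wing knob: round collar 26 mm across, 6 mm high, then a flat-sided bar 30 mm high. Origin: centre of the rod's lower tip; z along the rod to the knob. Collar's underside at z = 110 mm, top at 146 mm. It starts upright in the stand, tip 12 mm above the bench.
- knob_bar (a point): The point to grip, from above: in the spindle's wing-knob bar, on the axis, 136 mm above the tip, 26 mm above the collar's underside, 10 mm under the bar's top. Axes as the spindle's: the flat-sided bar is 46 mm long along x, 16 mm wide along y (grip across this) and 30 mm high. A gripped spindle can still tilt a little when its tip drags, so its tip trails behind the hand.
- stand: Fixed grey parking stand: block 60 x 60 mm, top 70 mm high, on a 90 x 90 x 12 mm foot, with one upright hole of 12 mm diameter and 58 mm depth at its centre. Origin: centre of its underside.
- bottle: Bystander: amber jar with white cap, 60 mm across, 125 mm high, loose. Origin: centre of its underside.
- beaker: Bystander: empty glass beaker 64 mm across the rim, 75 mm high, loose. Origin: centre of its underside.
- tube_rack: Bystander: white rack 110 x 55 mm with eight capped tubes, 70 mm high, loose. Origin: centre of its underside.
Mind the look-alikes: they are no part of the job. Leave any green look-alike of the spindle alone.

How it is judged (in metres and radians):
On the way, in this order (a step that is already met when the one before it is completed fails the run):
1. the spindle's tip is through the upper tray's hole (z of spindle in the frame of upper_tray below 0.033 m and horizontal distance between spindle and upper_tray below 0.008 m), for 0.1 s.
2. the spindle's tip is through the lower tray's hole too (z of spindle in the frame of unit below 0.103 m and horizontal distance between spindle and unit below 0.014 m), for 0.1 s.
At the end, for the whole second after the job is handed in: The released spindle rests in the drive hub through both trays: tip 22 mm (within 2.5) below the drive plate's top, within 3 mm of the hub's axis, collar on the upper tray's boss (within 2.5 mm), tilt under 0.06 rad; bottle, beaker and rack within 20 mm of their start (z of spindle in the frame of unit between 0.045 and 0.0505 m and horizontal distance between spindle and unit below 0.003 m and z of spindle in the frame of upper_tray between -0.0665 and -0.0615 m and horizontal distance between knob_bar and upper_tray below 0.006 m and angle between spindle's own z axis and vertical below 0.06 rad and linear speed of spindle below 0.02 m/s and distance of each of bottle, beaker, tube_rack from where it was at the start of the episode below 0.02 m); the robot touches nothing.
It fails at once if the trays and drive pressed hard (more than 27 N on the unit in all, of which the trays' and spindle's own weight is about 5 N) (contact force between unit and anything else above 27 N).
It fails at once if the spindle forced against the upper tray (more than 22 N) (contact force between spindle and upper_tray above 22 N).
It fails at once if a bystander moved by more than 20 mm (distance of any of bottle, beaker, tube_rack from where it was at the start of the episode above 0.02 m).
It also fails if it takes over 72 s, if anything falls off the work surface, if the arm or the gripper's body presses on something with over 40 N, if the wrist force passes 120 N, or if a joint passes its speed limit or range.

## Working session

There is one attempt and no reset: what is moved stays moved. The work goes in short steps, Python scripts to look and compute and a tool call to move; the robot and the scene stay as the last step left them, time stands still between calls to the robot, and variables do not carry over. Pictures are saved under pics/ and viewed, at most 10 in all, crops included, and the job is handed in when it is done.

Besides the shell and the picture viewer there is one more tool, called after "Request:" by a JSON object that holds its "name" and its "arguments", one argument or row to a line. play_rows: Moves the arm, as the interface text tells. Shift numbers are shares of 60 mm and turn numbers shares of pi/4 rad, none past 1 either way. Its arguments: {"type":"object","properties":{"moves":{"type":"array"},"hand":{"type":"number"}},"required":["moves"]}

```bash
ls; mkdir -p pics; cat > h.py <<'E'
import numpy as np, cv2
from bench import robot
def snap(c,fn=None):
    m=robot.camera_model(c); p,d=robot.snapshot(c)
    if fn: cv2.imwrite('pics/'+fn,p[:,:,::-1])
    return p,d,m
def world(m,d,r,c,z=None,k=1):
    """pixel -> world by depth, or by plane height z"""
    T=np.array(m['cam_to_world']); v=np.array([(c-m['cx'])/m['fx'],(r-m['cy'])/m['fy'],1.])
    if z is None:
        w=d[max(0,int(r)-k):int(r)+k+1,max(0,int(c)-k):int(c)+k+1]; w=w[w>0]; s=np.median(w) if len(w) else np.nan
    else: s=(z-T[2,3])/(T[:3,:3]@v)[2]
    return T[:3,:3]@(v*s)+T[:3,3]
E
python3 - <<'E'
from h import *
np.set_printoptions(precision=4,suppress=True)
s=robot.read_state(); print(s['t'],s['tool_pos'],s['orientation'],s['contact_force'])
for c in('scene','top'):
    p,d,m=snap(c,c+'0.png'); print(c,np.array(m['cam_to_world'])[:3,3],m['fx'])
    for n in('spindle','stand','unit','upper_tray','bottle','beaker','tube_rack'):
        for o in robot.recognise(n,c)[:3]:
            r,cc=o['location'][0]*400,o['location'][1]*640
            print(n,round(o['p'],2),round(r),round(cc),world(m,d,r,cc))
    for n in('knob_bar','upper_tray','hub_mouth','stand'):
        for o in robot.tip_of(n,c)[:3]: print('tip',n,round(o['p'],2),o['location'][0]*400,o['location'][1]*640)
E
```

```text
pics
0.0 [0.1384 0.6087 0.23  ] [[-0.9751  0.222  -0.0008]
 [ 0.222   0.975  -0.0023]
 [ 0.0003 -0.0024 -1.    ]] [-0.0597  0.1586 -0.4873]
scene [1.0673 0.1371 0.8192] 468.57897474030915
spindle 0.6 199 239 [ 0.6272 -0.2174  0.1392]
stand 0.6 188 274 [ 0.5188 -0.2083  0.0573]
stand 0.35 224 521 [0.5436 0.2552 0.2199]
unit 0.66 226 518 [0.5444 0.2532 0.2129]
upper_tray 0.64 235 391 [0.6029 0.0687 0.1584]
bottle 0.93 300 247 [ 0.7934 -0.1125  0.1145]
bottle 0.39 223 520 [0.5406 0.2539 0.2182]
beaker 0.65 159 335 [ 0.3604 -0.1334  0.0243]
tube_rack 0.91 256 178 [ 0.7486 -0.2912  0.0691]
tube_rack 0.71 225 517 [0.5426 0.2515 0.2137]
tip knob_bar 0.75 146.4 269.82399999999996
tip knob_bar 0.63 193.79999999999998 236.48
tip upper_tray 0.85 242.79999999999998 386.88
tip upper_tray 0.33 146.08 271.296
tip stand 0.72 191.4 277.376
top [ 0.4097 -0.1012  0.901 ] 404.2468123074032
spindle 0.85 162 387 [ 0.6094 -0.2278  0.1468]
spindle 0.74 227 387 [ 0.4831 -0.2238  0.1589]
spindle 0.32 190 104 [0.5271 0.2554 0.2473]
stand 0.75 235 375 [ 0.4749 -0.214   0.0715]
unit 0.66 194 109 [0.5216 0.2508 0.2377]
upper_tray 0.84 170 236 [0.5939 0.0692 0.1175]
upper_tray 0.6 124 417 [ 0.7178 -0.3076  0.066 ]
bottle 0.82 100 332 [ 0.7486 -0.1213  0.1139]
beaker 0.91 281 330 [ 0.378  -0.1244  0.0062]
tube_rack 0.69 126 418 [ 0.7207 -0.3159  0.0424]
tip knob_bar 0.88 157.32 386.88
tip upper_tray 0.56 173.67999999999998 241.024
tip upper_tray 0.41 128.92 414.08000000000004
tip stand 0.76 232.39999999999998 379.904
```

View pics/scene0.png

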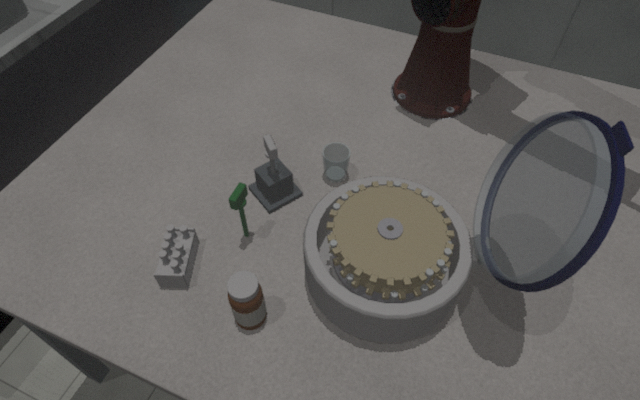

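View pics/top0.png

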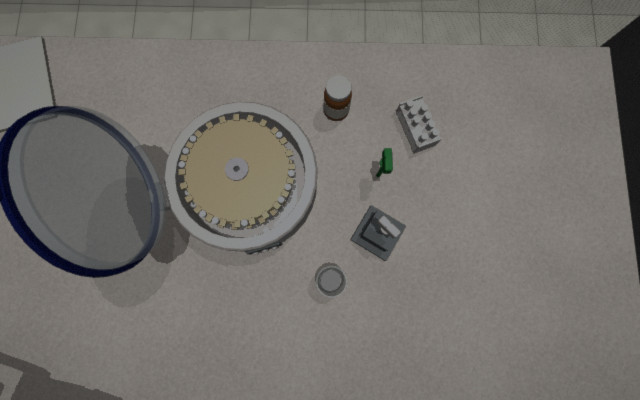

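The candidates are the white wing knob in the stand (scene 146,270; top 227,389) and the green look-alike (scene 195,238; top 160,387). The description says white and in the stand, so I choose the first. Next I measure it, the boss and the rim.

```bash
cat >> h.py <<'E'
def cloud(m,d):
    T=np.array(m['cam_to_world']); v,u=np.mgrid[:d.shape[0],:d.shape[1]]
    P=np.stack([(u-m['cx'])/m['fx']*d,(v-m['cy'])/m['fy']*d,d],-1)@T[:3,:3].T+T[:3,3]
    P[d<=0]=np.nan; return P
def circ(X):
    A=np.c_[2*X,np.ones(len(X))]; s=np.linalg.lstsq(A,(X**2).sum(1),rcond=None)[0]
    return s[0],s[1],np.sqrt(s[2]+s[0]**2+s[1]**2)
E
python3 - <<'E'
from h import *
np.set_printoptions(precision=4,suppress=True)
out=[]
for c,k in(('top',(227,389)),('scene',(150,270))):
    ds=[snap(c) for _ in range(5)]
    m=ds[0][2];p=ds[0][0]; d=np.median([x[1] for x in ds],0); np.save(c+'.npy',d); cv2.imwrite(f'pics/{c}_med.png',np.mean([x[0] for x in ds],0)[:,:,::-1])
    P=cloud(m,d); z=P[...,2]
    # knob top
    near=np.zeros(z.shape,bool); near[k[0]-25:k[0]+25,k[1]-25:k[1]+25]=1
    q=near&(z>.148)&(z<.170); X=P[q]; print(c,'knob n',len(X),X.mean(0),'zmed',np.median(X[:,2]))
    rect=cv2.minAreaRect((X[:,:2]*1000).astype(np.float32)); print(rect)
    w,V=np.linalg.eigh(np.cov(X[:,:2].T)); print('axis',V[:,1],np.degrees(np.arctan2(V[1,1],V[0,1])),np.sqrt(w*12))
    # rim circle
    r=np.hypot(P[...,0]-.58,P[...,1]-.065)
    q=(abs(z-.125)<.006)&(r>.125)&(r<.17); X=P[q][:,:2]; cc=circ(X)
    for _ in range(5):
        rr=np.hypot(X[:,0]-cc[0],X[:,1]-cc[1]); X=X[abs(rr-cc[2])<.008]; cc=circ(X)
    print('rim',len(X),cc,np.percentile(np.hypot(*(X-cc[:2]).T),[1,99]))
    # boss
    q=(r<.05)&(abs(z-.158)<.006); X=P[q]; print('boss',len(X),X.mean(0),np.median(X[:,2]),circ(X[:,:2]),cv2.minEnclosingCircle((X[:,:2]*1000).astype(np.float32)))
    cr=lambda a,b,h:cv2.resize(p[a-h:a+h,b-h:b+h],(400,400),interpolation=2)
    bm=m; T=np.linalg.inv(m['cam_to_world']); b=T[:3,:3]@np.array([.594,.068,.158])+T[:3,3]; bu,bv=int(b[0]/b[2]*m['fx']+m['cx']),int(b[1]/b[2]*m['fy']+m['cy'])
    out.append(np.hstack([cr(k[0],k[1],28),cr(bv,bu,28)])); print(bv,bu)
cv2.imwrite('pics/crops.png',cv2.resize(np.vstack(out),(600,600))[:,:,::-1])
E
```

```text
top knob n 228 [ 0.4843 -0.2272  0.1584] zmed 0.15880910399614806
((484.1696472167969, -227.80233764648438), (45.119693756103516, 15.934623718261719), 44.78307342529297)
axis [0.7017 0.7125] 45.43808980408702 [0.0168 0.0449]
rim 3452 (np.float64(0.5852407051662175), np.float64(0.05935882734747805), np.float64(0.14007978586925282)) [0.1323 0.1475]
boss 2120 [0.5792 0.065  0.1559] 0.15533233005622632 (np.float64(0.5799690207925645), np.float64(0.06512515519356649), np.float64(0.03549169477142939)) ((579.8806762695312, 64.99588012695312), 49.97311782836914)
165 232
scene knob n 162 [ 0.4896 -0.2232  0.1567] zmed 0.15768037586932349
((487.07208251953125, -224.8913116455078), (44.83135223388672, 15.737049102783203), 46.24160385131836)
axis [0.6913 0.7226] 46.26920115759531 [0.0167 0.0485]
rim 3528 (np.float64(0.589258573105791), np.float64(0.06243127920568742), np.float64(0.14077368891130848)) [0.1329 0.1478]
boss 2099 [0.5817 0.0656 0.1552] 0.15458288718406366 (np.float64(0.5801689190390998), np.float64(0.06507649072149291), np.float64(0.035668467545720534)) ((579.974853515625, 64.98848724365234), 49.98094940185547)
230 392[ WARN:0@2.515] global loadsave.cpp:1063 imwrite_ Unsupported depth image for selected encoder is fallbacked to CV_8U.
```

View pics/crops.png

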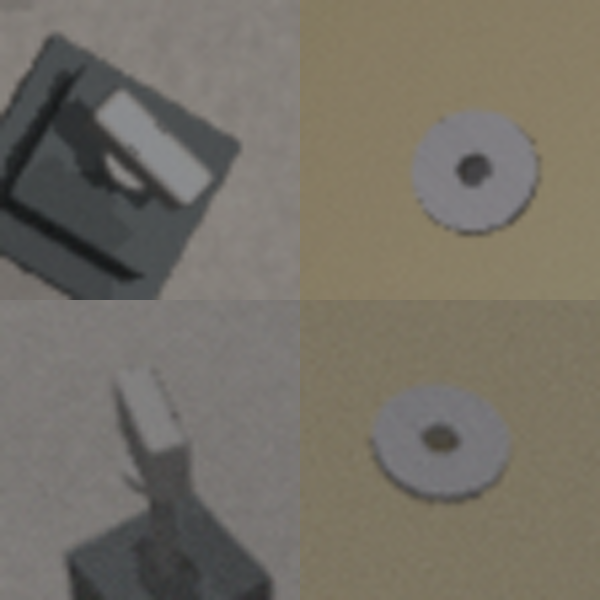

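The top-left crop shows a white bar in the grey stand with a shadow, so the choice is confirmed. The boss is a grey ring with its hole near top (169,236.5) and scene (228,390). Next I refine the boss and check the extents of the lid on the way.

```bash
python3 - <<'E'
from h import *
np.set_printoptions(precision=4,suppress=True)
for c,b in(('top',(168.7,236.5)),('scene',(227.8,390.1))):
    m=robot.camera_model(c); d=np.load(c+'.npy'); p=cv2.imread(f'pics/{c}_med.png').astype(float)
    P=cloud(m,d); L=P[(P[...,2]>.17)&(P[...,1]>.1)]; L=L[L[:,2]<.6]
    print('lid',c,np.nanpercentile(L,[.5,99.5],0))
    for lo in(.2,.25,.3,.35): 
        q=L[abs(L[:,2]-lo)<.02]; print(lo, q.min(0),q.max(0)) if len(q) else 0
    sat=(p[...,2]-p[...,0]) # R-B
    r0,c0=int(b[0]),int(b[1]); w=sat[r0-22:r0+23,c0-26:c0+27]
    msk=(w<(w.min()+np.median(w[:5]))/2).astype(np.uint8)
    n,lab,st,cen=cv2.connectedComponentsWithStats(msk); i=1+np.argmax(st[1:,4])
    h=max(cv2.findContours((lab==i).astype(np.uint8),0,1)[0],key=len); e=cv2.fitEllipse(h)
    cc=np.array(e[0])+[c0-26,r0-22]; print('boss px',cc,e[1],'world',world(m,d,cc[1],cc[0],.158),'edge',world(m,d,cc[1],cc[0]+e[1][0]/2,.158))
    print('hole',world(m,d,b[0],b[1],.158))
E
```

```text
lid top [[0.3932 0.1865 0.1719]
 [0.6511 0.3207 0.3955]]
0.2 [0.4065 0.1813 0.18  ] [0.6489 0.281  0.22  ]
0.25 [0.3894 0.1885 0.23  ] [0.6568 0.3023 0.27  ]
0.3 [0.3882 0.2024 0.28  ] [0.6546 0.3167 0.32  ]
0.35 [0.4012 0.2244 0.33  ] [0.6357 0.3315 0.37  ]
boss px [236.1149 168.7496] (22.315303802490234, 22.756759643554688) world [0.5876 0.0599 0.158 ] edge [0.588  0.0389 0.158 ]
hole [0.5877 0.0592 0.158 ]
lid scene [[0.4065 0.1883 0.1718]
 [0.6579 0.3305 0.4075]]
0.2 [0.4187 0.1836 0.18  ] [0.6558 0.2929 0.22  ]
0.25 [0.4037 0.1905 0.23  ] [0.6607 0.3161 0.27  ]
0.3 [0.4042 0.2057 0.28  ] [0.657  0.3285 0.32  ]
0.35 [0.4139 0.2274 0.33  ] [0.6362 0.3333 0.37  ]
boss px [389.8461 228.1588] (20.543235778808594, 24.930330276489258) world [0.5909 0.0619 0.158 ] edge [0.5837 0.0781 0.158 ]
hole [0.59  0.062 0.158]
```

Request:
{"name": "play_rows", "arguments": {
  "moves": [
    [-0.53,-0.66,-0.43,0,0,0],
    [-0.53,-0.66,-0.43,0,0,0],
    [-0.53,-0.66,-0.43,0,0,0],
    [-0.53,-0.66,-0.43,0,0,0],
    [-0.53,-0.66,-0.43,0,0,0],
    [-0.5,-0.81,0,0,0,0],
    [-0.5,-0.81,0,0,0,0],
    [-0.5,-0.81,0,0,0,0],
    [-0.5,-0.81,0,0,0,0],
    [-0.5,-0.81,0,0,0,0]
  ],
  "hand": 0
}}

```text
t: 2.95
tool_pos: [0.3423, 0.1092, 0.3607]
orientation: [[-0.975, 0.222, 0.002], [0.222, 0.975, 0.0], [-0.002, 0.001, -1.0]]
contact_force: [1.3, 0.5, -0.0]
width: 0.0854
gripper_force: 0.0
```

Request:
{"name": "play_rows", "arguments": {
  "moves": [
    [-0.5,-0.81,0,0,0,0],
    [-0.5,-0.81,0,0,0,0],
    [-0.51,-0.66,0.2,0,0,0],
    [-0.51,-0.66,0.2,0,0,0],
    [-0.51,-0.66,0.2,0,0,0],
    [-0.51,-0.66,0.2,0,0,0],
    [-0.51,-0.66,0.2,0,0,0],
    [0,0,0,0,0,0.22],
    [0,0,0,0,0,0.22],
    [0,0,0,0,0,0.22]
  ]
}}

```text
t: 4.2
tool_pos: [0.4842, -0.2245, 0.3001]
orientation: [[-0.733, 0.68, -0.0], [0.68, 0.733, 0.0], [0.0, -0.0, -1.0]]
contact_force: [0.8, 0.7, -0.2]
width: 0.0854
gripper_force: 0.0
```

Request:
{"name": "play_rows", "arguments": {
  "moves": [
    [0,0,0,0,0,0.22],
    [0,0,0,0,0,0.22],
    [0,0,0,0,0,0.22],
    [0,0,0,0,0,0.22],
    [0,0,0,0,0,0.22],
    [0,0,0,0,0,0.22],
    [0,0,0,0,0,0.22],
    [0,0,0,0,0,0.22],
    [0,0,0,0,0,0.22],
    [0,0,0,0,0,0]
  ]
}}

```text
t: 5.45
tool_pos: [0.4843, -0.2242, 0.3004]
orientation: [[0.663, 0.749, 0.0], [0.749, -0.663, -0.0], [0.0, 0.0, -1.0]]
contact_force: [-1.8, 0.4, 0.3]
width: 0.0856
gripper_force: 0.0
```

```bash
cat >> h.py <<'E'
def wcloud(m,d):
    T=np.array(m['cam_to_world']); v,u=np.mgrid[:d.shape[0],:d.shape[1]]
    x,y=(u-m['cx']),(v-m['cy']); r=np.hypot(x,y)+1e-9; th=r/m['fx']
    t=np.where(th<1.4,np.tan(np.minimum(th,1.4)),np.nan)
    P=np.stack([x/r*t*d,y/r*t*d,d],-1)@T[:3,:3].T+T[:3,3]; P[d<=0]=np.nan; return P
E
python3 - <<'E'
from h import *
np.set_printoptions(precision=4,suppress=True)
p,d,m=snap('wrist','w1.png'); P=wcloud(m,d); z=P[...,2]
print(m['fx'],np.array(m['cam_to_world']))
q=(np.hypot(P[...,0]-.4857,P[...,1]+.2263)<.035)&(abs(z-.158)<.01); X=P[q]; print(len(X),X.mean(0),np.median(X[:,2]))
print(cv2.minAreaRect((X[:,:2]*1000).astype(np.float32)))
E
```

```text
309.70691628693146 [[ 0.7491 -0.6261 -0.2167  0.5401]
 [-0.6625 -0.7076 -0.2457 -0.1619]
 [ 0.0004  0.3276 -0.9448  0.4421]
 [ 0.      0.      0.      1.    ]]
753 [ 0.486  -0.2275  0.1566] 0.15680223575227764
((485.0101013183594, -228.6492919921875), (46.330162048339844, 15.83695125579834), 46.52858352661133)
```

View pics/w1.png

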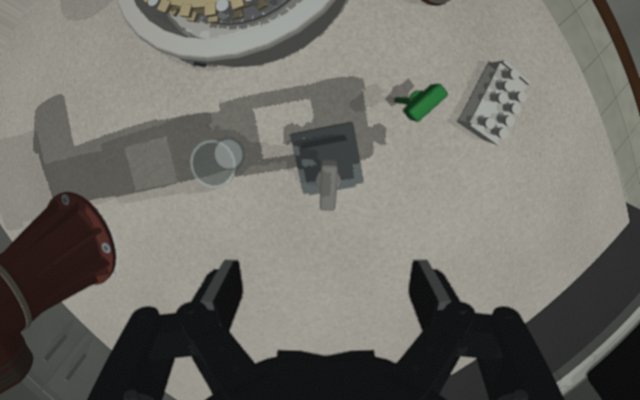

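Request:
{"name": "play_rows", "arguments": {
  "moves": [
    [-0.035,0.045,0,0,0,0.055],
    [0,0,0.6,0,0,0],
    [0,0,0.6,0,0,0],
    [0,0,0.5,0,0,0],
    [0,0,0.5,0,0,0],
    [0,0,0.4,0,0,0],
    [0,0,0.2,0,0,0],
    [0,0,0,0,0,0]
  ]
}}

```text
t: 6.5
tool_pos: [0.4844, -0.2273, 0.1316]
orientation: [[0.695, 0.719, -0.001], [0.719, -0.695, 0.001], [-0.0, -0.002, -1.0]]
contact_force: [0.3, -0.8, 0.3]
width: 0.0854
gripper_force: 0.0
```

Request:
{"name": "play_rows", "arguments": {
  "moves": [
    [0,0,0,0,0,0],
    [0,0,0,0,0,0],
    [0,0,0,0,0,0],
    [0,0,0,0,0,0],
    [0,0,0,0,0,0],
    [0,0,0,0,0,0],
    [0,0,0,0,0,0],
    [0,0,0,0,0,0]
  ],
  "hand": 1
}}

```text
t: 7.5
tool_pos: [0.4853, -0.2278, 0.1329]
orientation: [[0.696, 0.718, 0.001], [0.718, -0.696, -0.0], [0.0, 0.001, -1.0]]
contact_force: [-0.4, 1.1, 5.6]
width: 0.015
gripper_force: 60.9
```

Request:
{"name": "play_rows", "arguments": {
  "moves": [
    [0,0,-0.2,0,0,0],
    [0,0,-0.3,0,0,0],
    [0,0,-0.5,0,0,0],
    [0,0,-0.5,0,0,0],
    [0,0,-0.5,0,0,0],
    [0,0,-0.5,0,0,0],
    [0,0,-0.4,0,0,0],
    [0,0,-0.1,0,0,0],
    [0,0,0,0,0,0]
  ]
}}

```text
t: 8.62
tool_pos: [0.4847, -0.2275, 0.3124]
orientation: [[0.696, 0.718, -0.0], [0.718, -0.696, 0.0], [-0.0, -0.0, -1.0]]
contact_force: [0.2, -0.2, -1.8]
width: 0.0147
gripper_force: 60.1
```

Request:
{"name": "play_rows", "arguments": {
  "moves": [
    [0.3,-0.13,0,0,0,0],
    [0.58,-0.265,0,0,0,0],
    [0.58,-0.265,0,0,0,0],
    [0.58,-0.265,0,0,0,0],
    [0.58,-0.265,0,0,0,0],
    [0.58,-0.265,0,0,0,0],
    [0.58,-0.265,0,0,0,0],
    [0.58,-0.265,0,0,0,0],
    [0.3,-0.13,0,0,0,0],
    [0,0,0,0,0,0]
  ]
}}

```text
t: 9.88
tool_pos: [0.5879, 0.0628, 0.3112]
orientation: [[0.694, 0.72, -0.002], [0.72, -0.694, -0.0], [-0.002, -0.001, -1.0]]
contact_force: [-0.2, -1.0, -0.8]
width: 0.015
gripper_force: 60.0
```

```bash
python3 - <<'E'
from h import *
np.set_printoptions(precision=4,suppress=True)
s=robot.read_state(); print(s['t'],s['tool_pos'],s['contact_force'])
for c in('scene','top','wrist'):
    p,d,m=snap(c,c+'2.png')
    for n in('spindle','upper_tray','knob_bar'):
        for o in robot.tip_of(n,c)[:2]: print(c,n,round(o['p'],2),o['location'][0]*400,o['location'][1]*640)
a=cv2.imread('pics/scene2.png')[130:280,290:490]; b=cv2.imread('pics/wrist2.png')[100:300,200:460]
cv2.imwrite('pics/c2.png',np.vstack([cv2.resize(a,(600,300)),cv2.resize(b,(600,300))]))
E
```

```text
9.875 [0.5879 0.0628 0.3112] [-0.1952 -1.0366 -0.8424]
scene spindle 0.9 233.6 245.31199999999998
scene spindle 0.76 216.2 395.32800000000003
scene upper_tray 0.97 242.79999999999998 386.30400000000003
scene knob_bar 0.9 194.4 238.976
scene knob_bar 0.86 159.88 406.71999999999997
top spindle 0.73 160.0 236.67200000000003
top spindle 0.53 174.4 379.52
top upper_tray 0.79 171.08 241.024
top knob_bar 0.79 140.2 212.608
top knob_bar 0.65 160.60000000000002 384.576
wrist spindle 0.85 259.88 447.296
wrist spindle 0.6 194.4 324.992
wrist upper_tray 0.83 171.2 323.776
wrist knob_bar 0.92 284.2 325.824
wrist knob_bar 0.62 307.52000000000004 478.40000000000003
```

View pics/c2.png

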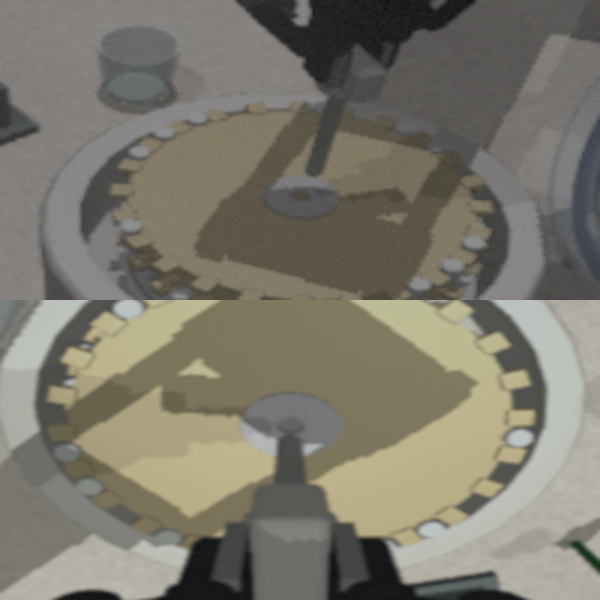

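```bash
cat >> h.py <<'E'
def wpt(m,r,c,z):
    T=np.array(m['cam_to_world']); x,y=c-m['cx'],r-m['cy']; R=np.hypot(x,y); t=np.tan(R/m['fx'])/R
    v=T[:3,:3]@np.array([x*t,y*t,1.]); return T[:3,3]+v*(z-T[2,3])/v[2]
E
python3 - <<'E'
from h import *
np.set_printoptions(precision=4,suppress=True)
zt=.191
m=robot.camera_model('scene'); w=lambda r,c,z:world(m,None,r,c,z)
print('scene tip',w(216.2,395.3,zt),'hole',w(227.7,390.2,.158),w(228.16,389.85,.158))
m=robot.camera_model('wrist')
print('wrist tip',wpt(m,192,325.3,zt),'net hole axis at .112',wpt(m,171.2,323.8,.112))
p=cv2.imread('pics/wrist2.png'); 
cv2.imwrite('pics/c3.png',cv2.resize(p[150:230,270:380],(800,582),interpolation=cv2.INTER_CUBIC))
ds=[snap('wrist')[1] for _ in range(3)]; P=wcloud(m,np.median(ds,0)); r=np.hypot(P[...,0]-.588,P[...,1]-.061)
# rim & boss in wrist frame
q=(abs(P[...,2]-.125)<.006)&(r>.125)&(r<.165); X=P[q][:,:2]; cc=circ(X); print('wrist rim',len(X),cc, np.nanmedian(P[...,2][(r<.09)&(r>.04)]))
E
```

```text
scene tip [0.5877 0.0661 0.191 ] hole [0.5897 0.0621 0.158 ] [0.5909 0.0619 0.158 ]
wrist tip [0.5892 0.0611 0.191 ] net hole axis at .112 [0.5879 0.0622 0.112 ]
wrist rim 11545 (np.float64(0.5883470264644909), np.float64(0.05942284413718285), np.float64(0.13754978197165632)) 0.15370386777733275
```

View pics/c3.png

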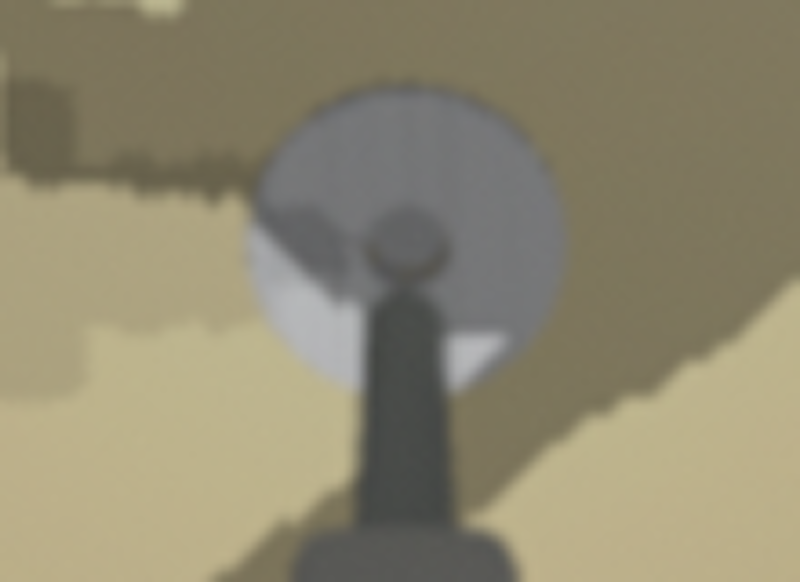

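```bash
python3 - <<'E'
from h import *
np.set_printoptions(precision=4,suppress=True)
m=robot.camera_model('wrist')
print('tip',wpt(m,191,325.7,.191),wpt(m,191,325.7,.187),'hole',wpt(m,183.7,326.1,.158),wpt(m,182.7,326.1,.158))
s=robot.read_state(); print(s['tool_pos'],s['contact_force'])
E
```

```text
tip [0.5902 0.0618 0.191 ] [0.5893 0.0609 0.187 ] hole [0.5886 0.0596 0.158 ] [0.5893 0.0603 0.158 ]
[0.5883 0.0614 0.3123] [ 0.073  -0.7564 -0.6993]
```

Request:
{"name": "play_rows", "arguments": {
  "moves": [
    [-0.03,0.005,0.1,0,0,0],
    [0,0,0.2,0,0,0],
    [0,0,0.1,0,0,0],
    [0,0,0,0,0,0],
    [0,0,0,0,0,0]
  ]
}}

```text
t: 11.25
tool_pos: [0.5874, 0.06, 0.2884]
orientation: [[0.696, 0.718, 0.0], [0.718, -0.696, -0.0], [0.0, 0.0, -1.0]]
contact_force: [0.7, -0.6, -0.8]
width: 0.0148
gripper_force: 60.0
```

```bash
python3 - <<'E'
from h import *
s=robot.read_state(); print(s['tool_pos'],s['contact_force'])
ds=[snap('wrist')[0] for _ in range(3)]; p=np.mean(ds,0).astype(np.uint8)[:,:,::-1]; cv2.imwrite('pics/wrist3.png',p)
q=np.mean([snap('scene')[0] for _ in range(3)],0).astype(np.uint8)[:,:,::-1]; cv2.imwrite('pics/scene3.png',q)
a=cv2.resize(p[150:230,280:370],(450,400),interpolation=2); b=cv2.resize(q[195:245,370:415],(350,400),interpolation=2)
o=np.hstack([a,b]).astype(float); o=np.clip(o*1.5,0,255); cv2.imwrite('pics/c4.png',o)
E
```

```text
[0.58744841 0.05999731 0.28841   ] [ 0.72500538 -0.61805519 -0.7805656 ][ WARN:0@3.156] global loadsave.cpp:1063 imwrite_ Unsupported depth image for selected encoder is fallbacked to CV_8U.
```

View pics/c4.png

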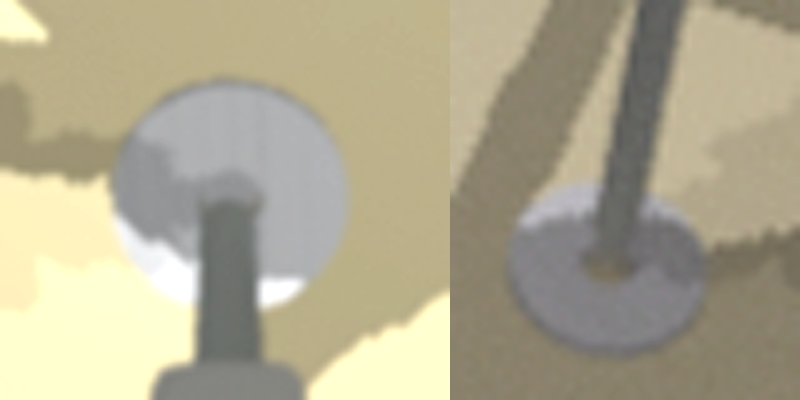

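The wrist crop shows the rod tip at about (191.4, 326.0) with the boss centred at (188.8, 326.1). The scene crop shows the tip at about (226.2, 391.1), just behind the hole at (228, 390.2).

```bash
python3 - <<'E'
from h import *
np.set_printoptions(precision=4,suppress=True)
m=robot.camera_model('wrist'); R=np.array([[.696,.718],[.718,-.696]])
a=wpt(m,191.4,326,.168);h=wpt(m,188.8,326.1,.158); print('wrist',a,h,(R.T@(h-a)[:2])*1000)
m=robot.camera_model('scene'); w=lambda r,c,z:world(m,None,r,c,z)
a=w(226.2,391.1,.168);h=w(228.2,390,.158); print('scene',a,h,(R.T@(h-a)[:2])*1000)
E
```

```text
wrist [0.5895 0.0601 0.168 ] [0.5891 0.0596 0.158 ] [-0.6279  0.1217]
scene [0.5933 0.0637 0.168 ] [0.5909 0.0622 0.158 ] [-2.8084 -0.7238]
```

Request:
{"name": "play_rows", "arguments": {
  "moves": [
    [-0.02,0,0.04,0,0,0],
    [0,0,0.04,0,0,0],
    [0,0,0.04,0,0,0],
    [0,0,0.04,0,0,0],
    [0,0,0,0,0,0]
  ]
}}

```text
t: 12.18
tool_pos: [0.5864, 0.0591, 0.2783]
orientation: [[0.696, 0.718, -0.0], [0.718, -0.696, 0.0], [-0.0, -0.0, -1.0]]
contact_force: [-0.1, 0.0, -2.3]
width: 0.0151
gripper_force: 60.0
```

Request:
{"name": "play_rows", "arguments": {
  "moves": [
    [0,0,0.03,0,0,0],
    [0,0,0.02,0,0,0],
    [0,0,0,0,0,0]
  ]
}}

```text
t: 12.55
tool_pos: [0.5866, 0.0592, 0.2757]
orientation: [[0.696, 0.718, 0.0], [0.718, -0.696, 0.0], [0.0, 0.0, -1.0]]
contact_force: [-0.6, 0.3, -0.8]
width: 0.0149
gripper_force: 60.1
```

Request:
{"name": "play_rows", "arguments": {
  "moves": [
    [0,0,0.03,0,0,0],
    [0,0,0.03,0,0,0],
    [0,0,0,0,0,0]
  ]
}}

```text
t: 12.92
tool_pos: [0.5863, 0.0591, 0.2718]
orientation: [[0.696, 0.718, -0.001], [0.718, -0.696, -0.0], [-0.0, -0.0, -1.0]]
contact_force: [0.9, -0.0, -0.8]
width: 0.015
gripper_force: 60.0
```

Request:
{"name": "play_rows", "arguments": {
  "moves": [
    [0,0,0.03,0,0,0],
    [0,0,0.03,0,0,0],
    [0,0,0,0,0,0]
  ]
}}

```text
t: 13.3
tool_pos: [0.5863, 0.0591, 0.2682]
orientation: [[0.696, 0.718, -0.0], [0.718, -0.696, -0.0], [-0.0, -0.0, -1.0]]
contact_force: [-0.9, 0.4, -0.8]
width: 0.0145
gripper_force: 60.0
```

Request:
{"name": "play_rows", "arguments": {
  "moves": [
    [0,0,0.06,0,0,0],
    [0,0,0.06,0,0,0],
    [0,0,0.06,0,0,0],
    [0,0,0.06,0,0,0],
    [0,0,0.06,0,0,0],
    [0,0,0.06,0,0,0],
    [0,0,0.06,0,0,0],
    [0,0,0.04,0,0,0],
    [0,0,0,0,0,0]
  ]
}}

```text
t: 14.42
tool_pos: [0.5864, 0.0591, 0.2406]
orientation: [[0.696, 0.718, -0.0], [0.718, -0.696, 0.0], [-0.0, -0.0, -1.0]]
contact_force: [-0.6, 0.1, -0.5]
width: 0.0151
gripper_force: 59.9
```

Request:
{"name": "play_rows", "arguments": {
  "moves": [
    [0,0,0.03,0,0,0],
    [0,0,0.03,0,0,0],
    [0,0,0,0,0,0]
  ]
}}

```text
t: 14.8
tool_pos: [0.5864, 0.0591, 0.2372]
orientation: [[0.696, 0.718, -0.0], [0.718, -0.696, -0.0], [-0.0, -0.0, -1.0]]
contact_force: [0.3, -0.0, -2.0]
width: 0.0151
gripper_force: 60.1
```

Request:
{"name": "play_rows", "arguments": {
  "moves": [
    [0,0,0.02,0,0,0],
    [0,0,0,0,0,0]
  ]
}}

```text
t: 15.05
tool_pos: [0.5867, 0.0591, 0.2369]
orientation: [[0.696, 0.718, 0.001], [0.718, -0.696, 0.0], [0.001, 0.001, -1.0]]
contact_force: [-1.3, -0.1, 2.9]
width: 0.0149
gripper_force: 60.6
```

Request:
{"name": "play_rows", "arguments": {
  "moves": [
    [0,0,0.02,0,0,0],
    [0,0,0,0,0,0]
  ]
}}

```text
t: 15.3
tool_pos: [0.587, 0.0592, 0.2369]
orientation: [[0.696, 0.718, 0.002], [0.718, -0.696, 0.0], [0.001, 0.001, -1.0]]
contact_force: [-2.6, -0.0, 6.7]
width: 0.0147
gripper_force: 61.3
```

The tip rests on the lower boss at TCP z ≈ 0.237 with about 7 N, so stiffness is about 3 N/mm. I start a square spiral with 4 mm pitch under this light load.

Request:
{"name": "play_rows", "arguments": {
  "moves": [
    [0.033,0,0,0,0,0],
    [0.033,0,0,0,0,0],
    [0,0,0,0,0,0]
  ]
}}

```text
t: 15.68
tool_pos: [0.5893, 0.0611, 0.2367]
orientation: [[0.696, 0.718, 0.0], [0.718, -0.696, -0.002], [-0.001, 0.002, -1.0]]
contact_force: [-2.8, -1.6, 6.5]
width: 0.015
gripper_force: 61.2
```

Request:
{"name": "play_rows", "arguments": {
  "moves": [
    [0,0.033,0,0,0,0],
    [0,0.033,0,0,0,0],
    [0,0,0,0,0,0]
  ]
}}

```text
t: 16.05
tool_pos: [0.5916, 0.0596, 0.2368]
orientation: [[0.696, 0.718, -0.001], [0.718, -0.696, 0.001], [-0.0, -0.002, -1.0]]
contact_force: [-3.2, 0.4, 7.8]
width: 0.015
gripper_force: 61.4
```

Request:
{"name": "play_rows", "arguments": {
  "moves": [
    [-0.033,0,0,0,0,0],
    [-0.033,0,0,0,0,0],
    [0,0,0,0,0,0]
  ]
}}

```text
t: 16.42
tool_pos: [0.5903, 0.0578, 0.2369]
orientation: [[0.696, 0.718, 0.003], [0.718, -0.696, 0.003], [0.005, -0.0, -1.0]]
contact_force: [-2.1, 0.9, 5.1]
width: 0.0149
gripper_force: 61.0
```

Request:
{"name": "play_rows", "arguments": {
  "moves": [
    [-0.033,0,0,0,0,0],
    [-0.033,0,0,0,0,0],
    [0,0,0,0,0,0]
  ]
}}

```text
t: 16.8
tool_pos: [0.5884, 0.0544, 0.2369]
orientation: [[0.696, 0.718, 0.006], [0.718, -0.696, 0.002], [0.005, 0.003, -1.0]]
contact_force: [0.5, 2.1, 5.4]
width: 0.0149
gripper_force: 60.9
```

Request:
{"name": "play_rows", "arguments": {
  "moves": [
    [0,-0.033,0,0,0,0],
    [0,-0.033,0,0,0,0],
    [0,0,0,0,0,0]
  ]
}}

```text
t: 17.18
tool_pos: [0.586, 0.0556, 0.2369]
orientation: [[0.696, 0.718, 0.007], [0.718, -0.696, -0.002], [0.003, 0.006, -1.0]]
contact_force: [2.8, 0.9, 5.8]
width: 0.0151
gripper_force: 61.0
```

Request:
{"name": "play_rows", "arguments": {
  "moves": [
    [0,-0.033,0,0,0,0],
    [0,-0.033,0,0,0,0],
    [0,0,0,0,0,0]
  ]
}}

```text
t: 17.55
tool_pos: [0.583, 0.0576, 0.2369]
orientation: [[0.696, 0.718, 0.006], [0.718, -0.696, -0.003], [0.002, 0.007, -1.0]]
contact_force: [2.5, -1.1, 5.5]
width: 0.0147
gripper_force: 61.1
```

Request:
{"name": "play_rows", "arguments": {
  "moves": [
    [0.033,0,0,0,0,0],
    [0.033,0,0,0,0,0],
    [0,0,0,0,0,0]
  ]
}}

```text
t: 17.92
tool_pos: [0.5845, 0.0592, 0.2368]
orientation: [[0.696, 0.718, 0.002], [0.718, -0.696, -0.006], [-0.003, 0.006, -1.0]]
contact_force: [-0.6, -3.3, 8.5]
width: 0.0152
gripper_force: 61.4
```

Request:
{"name": "play_rows", "arguments": {
  "moves": [
    [0.033,0,0,0,0,0],
    [0.033,0,0,0,0,0],
    [0,0,0,0,0,0]
  ]
}}

```text
t: 18.3
tool_pos: [0.5864, 0.0619, 0.2367]
orientation: [[0.696, 0.718, -0.0], [0.718, -0.696, -0.007], [-0.005, 0.004, -1.0]]
contact_force: [-2.7, -4.8, 9.1]
width: 0.0149
gripper_force: 61.5
```

Request:
{"name": "play_rows", "arguments": {
  "moves": [
    [0.033,0,0,0,0,0],
    [0.033,0,0,0,0,0],
    [0,0,0,0,0,0]
  ]
}}

```text
t: 18.68
tool_pos: [0.5889, 0.065, 0.2365]
orientation: [[0.696, 0.718, -0.001], [0.718, -0.696, -0.006], [-0.005, 0.004, -1.0]]
contact_force: [-1.2, -3.7, 8.3]
width: 0.0153
gripper_force: 61.6
```

Request:
{"name": "play_rows", "arguments": {
  "moves": [
    [0,0.033,0,0,0,0],
    [0,0.033,0,0,0,0],
    [0,0,0,0,0,0]
  ]
}}

```text
t: 19.05
tool_pos: [0.5904, 0.0639, 0.2364]
orientation: [[0.696, 0.718, -0.004], [0.718, -0.696, -0.002], [-0.005, -0.002, -1.0]]
contact_force: [-3.7, -0.6, 10.5]
width: 0.0145
gripper_force: 62.0
```

Request:
{"name": "play_rows", "arguments": {
  "moves": [
    [-0.017,0.033,0,0,0,0],
    [-0.017,0.033,0,0,0,0],
    [0,0,0,0,0,0]
  ]
}}

```text
t: 19.42
tool_pos: [0.5917, 0.0615, 0.2365]
orientation: [[0.696, 0.718, -0.004], [0.718, -0.696, 0.002], [-0.002, -0.005, -1.0]]
contact_force: [-4.1, 3.0, 10.6]
width: 0.0148
gripper_force: 62.1
```

Request:
{"name": "play_rows", "arguments": {
  "moves": [
    [-0.03,0.033,0,0,0,0],
    [-0.03,0.033,0,0,0,0],
    [0,0,0,0,0,0]
  ]
}}

```text
t: 19.8
tool_pos: [0.5933, 0.0567, 0.2367]
orientation: [[0.696, 0.718, -0.001], [0.718, -0.696, 0.003], [0.002, -0.003, -1.0]]
contact_force: [-2.3, 3.6, 9.4]
width: 0.0149
gripper_force: 61.8
```

Request:
{"name": "play_rows", "arguments": {
  "moves": [
    [-0.033,0,0,0,0,0],
    [-0.033,0,0,0,0,0],
    [0,0,0,0,0,0]
  ]
}}

```text
t: 20.18
tool_pos: [0.5919, 0.0538, 0.2367]
orientation: [[0.696, 0.718, 0.003], [0.718, -0.696, 0.003], [0.004, 0.0, -1.0]]
contact_force: [0.7, 4.0, 7.5]
width: 0.0146
gripper_force: 61.4
```

Request:
{"name": "play_rows", "arguments": {
  "moves": [
    [-0.033,-0.02,0,0,0,0],
    [-0.033,-0.02,0,0,0,0],
    [0,0,0,0,0,0]
  ]
}}

```text
t: 20.55
tool_pos: [0.5883, 0.0516, 0.2368]
orientation: [[0.696, 0.718, 0.006], [0.718, -0.696, 0.001], [0.005, 0.003, -1.0]]
contact_force: [2.4, 1.9, 6.3]
width: 0.0152
gripper_force: 61.3
```

Request:
{"name": "play_rows", "arguments": {
  "moves": [
    [-0.033,-0.02,0,0,0,0],
    [-0.033,-0.02,0,0,0,0],
    [0,0,0,0,0,0]
  ]
}}

```text
t: 20.92
tool_pos: [0.584, 0.05, 0.2367]
orientation: [[0.696, 0.718, 0.006], [0.718, -0.696, -0.0], [0.004, 0.004, -1.0]]
contact_force: [1.9, 2.0, 5.5]
width: 0.0148
gripper_force: 61.2
```

Request:
{"name": "play_rows", "arguments": {
  "moves": [
    [0,-0.033,0,0,0,0],
    [0,-0.033,0,0,0,0],
    [0,0,0,0,0,0]
  ]
}}

```text
t: 21.3
tool_pos: [0.5812, 0.0517, 0.2367]
orientation: [[0.696, 0.718, 0.006], [0.718, -0.696, -0.003], [0.002, 0.006, -1.0]]
contact_force: [3.1, -0.9, 5.7]
width: 0.0153
gripper_force: 61.3
```

Request:
{"name": "play_rows", "arguments": {
  "moves": [
    [0.02,-0.033,0,0,0,0],
    [0.02,-0.033,0,0,0,0],
    [0,0,0,0,0,0]
  ]
}}

```text
t: 21.68
tool_pos: [0.5796, 0.0553, 0.2367]
orientation: [[0.696, 0.718, 0.005], [0.718, -0.696, -0.005], [-0.0, 0.007, -1.0]]
contact_force: [1.1, -2.7, 6.5]
width: 0.0147
gripper_force: 61.4
```

Request:
{"name": "play_rows", "arguments": {
  "moves": [
    [0.02,-0.033,0,0,0,0],
    [0.02,-0.033,0,0,0,0],
    [0,0,0,0,0,0]
  ]
}}

```text
t: 22.05
tool_pos: [0.5782, 0.0595, 0.2367]
orientation: [[0.696, 0.718, 0.004], [0.718, -0.696, -0.005], [-0.001, 0.007, -1.0]]
contact_force: [1.1, -3.1, 7.6]
width: 0.0149
gripper_force: 61.4
```

Request:
{"name": "play_rows", "arguments": {
  "moves": [
    [0.033,0,0,0,0,0],
    [0.033,0,0,0,0,0],
    [0,0,0,0,0,0]
  ]
}}

```text
t: 22.42
tool_pos: [0.5798, 0.0617, 0.2366]
orientation: [[0.696, 0.718, 0.0], [0.718, -0.696, -0.007], [-0.005, 0.005, -1.0]]
contact_force: [-1.8, -4.4, 8.7]
width: 0.0147
gripper_force: 61.7
```

Request:
{"name": "play_rows", "arguments": {
  "moves": [
    [0.033,0.015,0,0,0,0],
    [0.033,0.015,0,0,0,0],
    [0,0,0,0,0,0]
  ]
}}

```text
t: 22.8
tool_pos: [0.583, 0.064, 0.2363]
orientation: [[0.696, 0.718, -0.002], [0.718, -0.696, -0.005], [-0.005, 0.002, -1.0]]
contact_force: [-3.0, -2.9, 9.0]
width: 0.015
gripper_force: 61.9
```

```bash
python3 - <<'E'
from h import *
np.set_printoptions(precision=4,suppress=True)
s=robot.read_state(); print(s['tool_pos'],s['contact_force'],s['wrist_torque'])
g=lambda c:np.mean([snap(c)[0] for _ in range(2)],0)[:,:,::-1]
w=g('wrist'); t=g('top'); cv2.imwrite('pics/wrist5.png',w); cv2.imwrite('pics/top5.png',t)
a=cv2.resize(w[60:360,140:500],(800,340) if 0 else (480,400)); 
b=cv2.resize(t[95:260,155:325],(412,400),interpolation=2)[:, :]
o=np.hstack([a,b[:,:]]); o=cv2.resize(o,(800,int(o.shape[0]*800/o.shape[1]))); cv2.imwrite('pics/c5.png',np.clip(o*1.5,0,255))
ds=np.median([snap('wrist')[1] for _ in range(2)],0); m=robot.camera_model('wrist'); P=wcloud(m,ds); r=np.hypot(P[...,0]-.588,P[...,1]-.06)
h=np.histogram(P[...,2][(r<.13)],bins=np.arange(.06,.17,.004)); print(np.c_[h[1][:-1],h[0]].T)
E
```

```text
[0.583  0.064  0.2363] [-2.9771 -2.9032  8.9525] [-0.8561  0.7678  0.0285]
[[    0.06      0.064     0.068     0.072     0.076     0.08      0.084
      0.088     0.092     0.096     0.1       0.104     0.108     0.112
      0.116     0.12      0.124     0.128     0.132     0.136     0.14
      0.144     0.148     0.152     0.156     0.16      0.164]
 [  229.      254.      244.      279.      311.      344.      392.
    404.      421.      437.      475.      550.     1116.     1900.
    788.     1719.     1203.        1.        0.        0.       10.
     57.      498.    37936.     2937.       19.       19.   ]][ WARN:0@2.059] global loadsave.cpp:1063 imwrite_ Unsupported depth image for selected encoder is fallbacked to CV_8U.
```

View pics/c5.png

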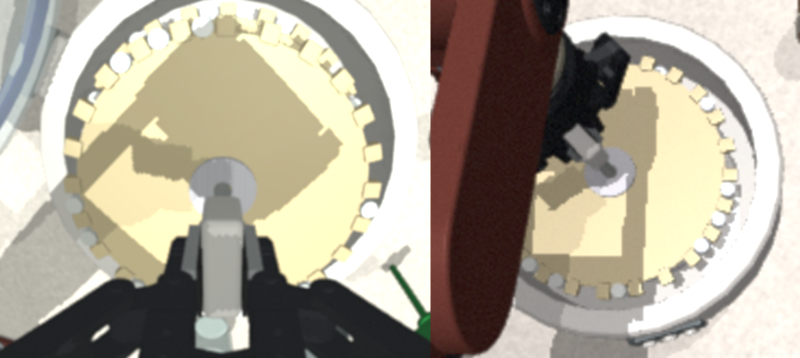

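```bash
python3 - <<'E'
from h import *
np.set_printoptions(precision=1,suppress=True,linewidth=200)
c0=np.array([.587,.0605])
for cam in('wrist','scene','top'):
    m=robot.camera_model(cam); d=np.median([snap(cam)[1] for _ in range(3)],0)
    P=(wcloud if cam=='wrist' else cloud)(m,d); np.save(f'P_{cam}.npy',P)
    X=P.reshape(-1,3); X=X[~np.isnan(X[:,0])]; r=np.hypot(*(X[:,:2]-c0).T)*1000; a=np.degrees(np.arctan2(*(X[:,:2]-c0).T[::-1]))//20*20
    print(cam)
    for A in range(-180,180,20):
        u=r[(a==A)&(abs(X[:,2]-.153)<.004)&(r<125)]; l=(a==A)&(X[:,2]>.107)&(X[:,2]<.117)&(r<130); wl=r[(a==A)&(X[:,2]>.08)&(X[:,2]<.1)&(r<140)]
        if l.sum()>15: print(A,'upper max',np.percentile(u,98) if len(u)>50 else 0,'low n',l.sum(),np.percentile(r[l],[2,25,50,75,98]),np.median(X[l,2])*1000,'wall',len(wl),np.percentile(wl,[5,50]) if len(wl) else '')
E
```

```text
wrist
-80 upper max 107.0840947661295 low n 53 [128.9 129.4 129.6 129.8 130. ] 113.06938064770416 wall 0 
-60 upper max 103.04681933125097 low n 168 [128.5 128.8 129.1 129.3 129.8] 112.39028341859175 wall 147 [128.5 128.9]
-40 upper max 101.01774741446124 low n 206 [103.4 128.6 129.1 129.4 129.9] 112.3766341271542 wall 315 [127.9 128.6]
-20 upper max 99.64679711628695 low n 326 [ 97.2 103.3 118.4 128.3 129.1] 112.96528735513017 wall 269 [127.2 127.9]
0 upper max 98.0554536833937 low n 585 [ 93.8 100.1 105.4 110.7 128.3] 112.79221734752609 wall 220 [126.5 127.3]
20 upper max 97.49369188604261 low n 673 [ 92.6  98.6 104.7 110.  127.2] 112.46373306116769 wall 182 [125.7 126.4]
40 upper max 98.34043492914132 low n 568 [ 92.9 104.5 108.  111.8 126.6] 113.16113972109834 wall 175 [125.  125.4]
60 upper max 101.38469485591791 low n 352 [ 96.9 108.3 111.4 125.2 125.9] 112.79502065632771 wall 185 [124.6 125.1]
80 upper max 103.78060093177339 low n 251 [107.  111.9 124.7 125.2 126. ] 113.27224351099984 wall 215 [124.2 124.7]
100 upper max 105.92485516360448 low n 248 [106.5 110.8 124.8 125.1 12
[... 1248 characters left out ...]
[126.8 127.3]
100 upper max 108.03384986132657 low n 62 [111.2 114.6 126.8 127.4 128.2] 113.58171339786132 wall 70 [126.3 127. ]
120 upper max 112.37237529390667 low n 21 [126.2 126.7 127.  127.4 127.9] 112.70195176952258 wall 14 [126.3 126.7]
top
-60 upper max 101.80344507635404 low n 21 [128.4 128.7 128.8 129.1 129.6] 111.74953285494216 wall 34 [128.  128.5]
-40 upper max 99.97289507766365 low n 31 [104.  128.5 128.8 129.  129.4] 112.51278705867595 wall 50 [127.9 128.5]
-20 upper max 96.02134610963343 low n 32 [127.7 128.  128.3 128.7 129.2] 111.9435777634909 wall 70 [127.4 128. ]
0 upper max 63.14425234571728 low n 22 [127.5 127.8 128.1 128.4 128.9] 112.96789586668915 wall 6 [127.7 128.2]
```

```bash
python3 - <<'E'
from h import *
np.set_printoptions(precision=1,suppress=True,linewidth=200)
c0=np.array([.587,.0605])
def prof(X,z0,z1,r1,lo,hi,pc,w=8):
    q=X[(X[:,2]>z0)&(X[:,2]<z1)]; v=(q[:,:2]-c0)*1000; r=np.hypot(*v.T); a=np.degrees(np.arctan2(v[:,1],v[:,0])); k=(r<r1)&(r>60); r,a=r[k],a[k]
    o=[(A,np.percentile(r[abs(a-A)<w],pc)) for A in np.arange(lo,hi,w) if (abs(a-A)<w).sum()>25]; return np.array(o)
def fit(o,R=None):
    t=np.radians(o[:,0]); A=np.c_[np.cos(t),np.sin(t)]; w=np.ones(len(t),bool)
    for _ in range(4):
        B=A[w] if R else np.c_[A,np.ones(len(t))][w]; s=np.linalg.lstsq(B,o[w,1]-(R or 0),rcond=None)[0]
        e=o[:,1]-(R or 0)-(A if R else np.c_[A,np.ones(len(t))])@s; w=abs(e)<max(2,2*np.std(e[w]))
    return s,np.std(e[w]),w.sum()
for cam,u,l in(('wrist',(-90,150),(-20,100)),('scene',(-100,150),(-60,80))):
    X=np.load(f'P_{cam}.npy').reshape(-1,3); X=X[~np.isnan(X[:,0])]
    for pc in(97,):
        U=prof(X,.149,.158,118,*u,pc); su=fit(U); L=prof(X,.107,.117,121,*l,pc)
        print(cam,'upper',*su,'upper R105',*fit(U,105.))
        W=prof(X,.085,.117,135,-100,150,50); W=W[W[:,1]>122]; print('wall',*fit(W), 'R127',*fit(W,127.))
        for R in(su[0][2],105.,108.,110.): print('lower R',R,*fit(L,R))
        print('lower free',*fit(L)); print(np.round(L.T))
E
```

```text
wrist upper [ -8.2  -3.  106.8] 0.29438769042231594 29 upper R105 [-6.3 -1.9] 0.7679983969940831 26
wall [  0.5  -2.4 127. ] 0.2129676036867465 23 R127 [ 0.5 -2.4] 0.21340740101650565 23
lower R 106.79149284380198 [2.6 6.1] 0.7014119054550192 15
lower R 105.0 [4.3 7.4] 0.9973191791758216 15
lower R 108.0 [1.4 5.3] 0.5138215616985958 15
lower R 110.0 [-0.5  3.9] 0.2888381193891497 15
lower free [ -0.9   3.6 110.5] 0.27671587686364935 15
[[-20. -12.  -4.   4.  12.  20.  28.  36.  44.  52.  60.  68.  76.  84.  92.]
 [108. 108. 110. 110. 111. 111. 112. 112. 112. 112. 113. 114. 114. 114. 114.]]
scene upper [ -6.3  -0.6 108. ] 0.32238268658573394 32 upper R105 [-2.9  0.8] 0.871600282935636 20
wall [  0.7   0.4 126.9] 0.062110837350465714 8 R127 [0.9 0.5] 0.07089026063187029 8
lower R 107.95520441839354 [3.3 7.3] 0.5273538947447 18
lower R 105.0 [6.7 7.9] 0.9196651592617383 16
lower R 108.0 [3.3 7.3] 0.5179064355353437 18
lower R 110.0 [0.9 7. ] 0.3094615473583503 18
lower free [  1.3   7.1 109.7] 0.2967118060830196 18
[[-60. -52. -44. -36. -28. -20. -12.  -4.   4.  12.  20.  28.  36.  44.  52.  60.  68.  76.]
 [105. 105. 106. 106. 108. 108. 109. 111. 111. 113. 113. 114. 115. 115. 116. 117. 117. 117.]]
```

The picture shows the lower tray's edge in the gap. Circle fits (wall R 127, lower tray R 110) put the lower tray about (-0.5, +6.4) mm from the bowl axis. Next I check where the upper boss, and so the rod, is now.

```bash
python3 - <<'E'
from h import *
np.set_printoptions(precision=4,suppress=True)
s=robot.read_state(); print(s['t'],s['tool_pos'],s['orientation'][:,2] if hasattr(s['orientation'],'shape') else s['orientation'])
m=robot.camera_model('wrist'); P=np.load('P_wrist.npy'); 
p=cv2.imread('pics/wrist5.png').astype(float); sat=p[...,2]-p[...,0]
print('boss click',wpt(m,217,326.5,.158))
w=sat[185:250,290:365]; msk=(w<(np.percentile(w,5)+np.percentile(w,60))/2).astype(np.uint8); print(np.percentile(w,[5,30,60,90]))
for r in msk[::3]: print(''.join('#' if x else '.' for x in r))
E
```

```text
23.55 [0.5829 0.0639 0.2363] [-0.0019 -0.0054 -1.    ]
boss click [0.5798 0.0582 0.158 ]
[-2.  0. 28. 43.]
...........................................................................
...........................................................................
...........................................................................
.......................##########################..........................
..................####################################.....................
...............##########################################..................
.............###############################################...............
...........###################################################.............
..........#####################################################............
.........#######################################################...........
.........#######################################################...........
........#########################################################..........
.........#######################################################...........
.........#######################################################...........
..........#####################################################............
...........###################################################.............
.............###############################################...............
................#########################################..................
....................##################################.....................
....................################################.......................
...................###################################.....................
.................#######################################...................
```

The rod has pivoted in the grip: the boss and tip trail about 9 mm toward −tx, a tilt of about 0.09 rad. I lift off, then straighten it by tilting the hand about the finger axis.

Request:
{"name": "play_rows", "arguments": {
  "moves": [
    [0,0,-0.05,0,0,0],
    [0,0,-0.05,0,0,0],
    [0,0,0,0,0.028,0],
    [0,0,0,0,0.028,0],
    [0,0,0,0,0.028,0],
    [0,0,0,0,0.028,0],
    [0,0,0,0,0,0]
  ]
}}

```text
t: 24.42
tool_pos: [0.5835, 0.066, 0.241]
orientation: [[0.694, 0.718, 0.062], [0.715, -0.696, 0.064], [0.089, 0.0, -0.996]]
contact_force: [0.6, -0.1, -1.1]
width: 0.0149
gripper_force: 60.4
```

```bash
cat > meas.py <<'E'
from h import *
np.set_printoptions(precision=4,suppress=True,linewidth=160)
c0=np.array([.587,.0605])
def prof(X,z0,z1,ra,rb,lo,hi,pc,w=8):
    q=X[(X[:,2]>z0)&(X[:,2]<z1)]; v=(q[:,:2]-c0)*1000; r=np.hypot(*v.T); a=np.degrees(np.arctan2(v[:,1],v[:,0])); k=(r<rb)&(r>ra); r,a=r[k],a[k]
    return np.array([(A,np.percentile(r[abs(a-A)<w],pc)) for A in np.arange(lo,hi,w) if (abs(a-A)<w).sum()>25])
def fit(o,R):
    t=np.radians(o[:,0]); A=np.c_[np.cos(t),np.sin(t)]; w=np.ones(len(t),bool)
    for _ in range(4):
        s=np.linalg.lstsq(A[w],o[w,1]-R,rcond=None)[0]; e=o[:,1]-R-A@s; w=abs(e)<max(2,2*np.std(e[w]))
    return s/1000+c0
def measure(click=None):
    s=robot.read_state(); print('t',s['t'],'tcp',s['tool_pos'],'F',s['contact_force'],'z',np.array(s['orientation'])[:,2])
    for cam,l in(('wrist',(-20,100)),('scene',(-60,80))):
        S=[snap(cam) for _ in range(3)]; m=S[0][2]; p=np.mean([x[0] for x in S],0)[:,:,::-1]; cv2.imwrite(f'pics/{cam}_m.png',p)
        P=(wcloud if cam=='wrist' else cloud)(m,np.median([x[1] for x in S],0)); X=P.reshape(-1,3); X=X[~np.isnan(X[:,0])]
        W=fit(prof(X,.085,.117,122,135,-100,150,50),127.); L=fit(prof(X,.107,.117,60,121,*l,97),110.)
        # grey boss pixels on the tray: colour neutral, height of boss top
        sat=p[...,2]-p[...,0]; q=(sat<12)&(abs(P[...,2]-.158)<.005)&(np.hypot(P[...,0]-W[0],P[...,1]-W[1])<.04)
        n,lab,st,cen=cv2.connectedComponentsWithStats(q.astype(np.uint8)); i=1+np.argmax(st[1:,4]); Q=P[lab==i][:,:2]
        hull=cv2.convexHull((Q*1000).astype(np.float32)); b=np.array(cv2.minEnclosingCircle(hull)[0])/1000; rr=cv2.minEnclosingCircle(hull)[1]
        print(cam,'axis',W,'lower-axis',(L-W)*1000,'boss-axis',(b-W)*1000,'r',rr,'boss->lower',(L-b)*1000)
E
cat > /dev/null; python3 -c "
from meas import *
measure()"
```

```text
t 24.425 tcp [0.5835 0.066  0.241 ] F [ 0.5623 -0.0922 -1.1234] z [ 0.0618  0.0636 -0.9961]
wrist axis [0.5877 0.0583] lower-axis [-0.8037  4.9961] boss-axis [-4.3229  7.1886] r 22.67723274230957 boss->lower [ 3.5191 -2.1925]
scene axis [0.5881 0.0611] lower-axis [0.0374 6.5492] boss-axis [-2.9841  6.4583] r 22.775339126586914 boss->lower [3.0215 0.0909][ WARN:0@1.952] global loadsave.cpp:1063 imwrite_ Unsupported depth image for selected encoder is fallbacked to CV_8U.
```

Request:
{"name": "play_rows", "arguments": {
  "moves": [
    [0.012,0.025,0,0,0,0],
    [0.012,0.025,0,0,0,0],
    [0,0,0,0,0,0],
    [0,0,0,0,0,0]
  ]
}}

```text
t: 25.22
tool_pos: [0.587, 0.0651, 0.2411]
orientation: [[0.693, 0.718, 0.062], [0.715, -0.696, 0.063], [0.088, 0.0, -0.996]]
contact_force: [-0.0, 1.0, -1.1]
width: 0.015
gripper_force: 60.5
```

```bash
python3 -c "
from meas import *
measure()" 2>/dev/null
```

```text
t 25.225 tcp [0.587  0.0651 0.2411] F [-0.0362  1.0151 -1.0544] z [ 0.0616  0.0631 -0.9961]
wrist axis [0.5878 0.0583] lower-axis [0.1509 3.5782] boss-axis [-0.9783  7.0055] r 22.577909469604492 boss->lower [ 1.1291 -3.4273]
scene axis [0.5879 0.0611] lower-axis [0.3449 6.4547] boss-axis [0.9365 5.5368] r 23.35977554321289 boss->lower [-0.5916  0.9179]
```

Request:
{"name": "play_rows", "arguments": {
  "moves": [
    [-0.002,0,0.02,0,0,0],
    [-0.002,0,0.02,0,0,0],
    [-0.002,0,0.02,0,0,0],
    [-0.002,0,0.02,0,0,0],
    [0,0,0,0,0,0]
  ]
}}

```text
t: 26.15
tool_pos: [0.5866, 0.0651, 0.236]
orientation: [[0.693, 0.718, 0.061], [0.715, -0.696, 0.063], [0.088, -0.0, -0.996]]
contact_force: [0.6, 0.3, -1.9]
width: 0.015
gripper_force: 60.5
```

Request:
{"name": "play_rows", "arguments": {
  "moves": [
    [-0.002,0,0.015,0,0,0],
    [0,0,0,0,0,0]
  ]
}}

```text
t: 26.4
tool_pos: [0.5867, 0.0651, 0.2352]
orientation: [[0.693, 0.718, 0.061], [0.715, -0.696, 0.063], [0.088, -0.0, -0.996]]
contact_force: [0.5, -0.8, -1.3]
width: 0.0149
gripper_force: 60.5
```

Request:
{"name": "play_rows", "arguments": {
  "moves": [
    [-0.002,0,0.02,0,0,0],
    [-0.002,0,0.02,0,0,0],
    [0,0,0,0,0,0]
  ]
}}

```text
t: 26.78
tool_pos: [0.5865, 0.0649, 0.2326]
orientation: [[0.693, 0.718, 0.061], [0.715, -0.696, 0.063], [0.087, -0.0, -0.996]]
contact_force: [-0.7, -0.2, -1.8]
width: 0.0148
gripper_force: 60.4
```

Request:
{"name": "play_rows", "arguments": {
  "moves": [
    [-0.002,0,0.02,0,0,0],
    [-0.002,0,0.02,0,0,0],
    [0,0,0,0,0,0]
  ]
}}

```text
t: 27.15
tool_pos: [0.5865, 0.065, 0.2302]
orientation: [[0.693, 0.718, 0.061], [0.715, -0.696, 0.063], [0.087, -0.0, -0.996]]
contact_force: [-0.6, 0.3, -2.3]
width: 0.0151
gripper_force: 60.4
```

Request:
{"name": "play_rows", "arguments": {
  "moves": [
    [-0.005,0,0.06,0,0,0],
    [-0.005,0,0.06,0,0,0],
    [-0.005,0,0.06,0,0,0],
    [-0.005,0,0.06,0,0,0],
    [0,0,0,0,0,0]
  ]
}}

```text
t: 27.78
tool_pos: [0.5866, 0.0652, 0.2154]
orientation: [[0.693, 0.718, 0.061], [0.715, -0.696, 0.063], [0.088, -0.001, -0.996]]
contact_force: [-0.7, 0.3, -1.4]
width: 0.0151
gripper_force: 60.3
```

Request:
{"name": "play_rows", "arguments": {
  "moves": [
    [-0.005,0,0.06,0,0,0],
    [-0.005,0,0.06,0,0,0],
    [-0.005,0,0.06,0,0,0],
    [-0.005,0,0.06,0,0,0],
    [0,0,0,0,0,0]
  ]
}}

```text
t: 28.4
tool_pos: [0.5868, 0.0653, 0.2011]
orientation: [[0.693, 0.718, 0.061], [0.715, -0.696, 0.064], [0.088, -0.0, -0.996]]
contact_force: [-0.8, -0.8, -1.3]
width: 0.0145
gripper_force: 60.4
```

```bash
python3 -c "
from meas import *
measure()" 2>/dev/null
```

```text
t 28.4 tcp [0.5868 0.0653 0.2011] F [-0.7594 -0.796  -1.2687] z [ 0.0611  0.0635 -0.9961]
wrist axis [0.5877 0.0585] lower-axis [0.0638 3.5446] boss-axis [-0.0915  7.5316] r 22.07986831665039 boss->lower [ 0.1553 -3.9871]
scene axis [0.5879 0.061 ] lower-axis [0.4109 6.5421] boss-axis [-1.4227  6.9139] r 24.54029083251953 boss->lower [ 1.8336 -0.3718]
```

Request:
{"name": "play_rows", "arguments": {
  "moves": [
    [-0.021,0.017,0,0,0,0],
    [-0.021,0.017,0,0,0,0],
    [-0.021,0.017,0,0,0,0],
    [-0.021,0.017,0,0,0,0],
    [0,0,0,0,0,0]
  ]
}}

```text
t: 29.32
tool_pos: [0.5864, 0.0585, 0.2013]
orientation: [[0.693, 0.718, 0.062], [0.715, -0.696, 0.063], [0.088, 0.0, -0.996]]
contact_force: [-0.1, 2.2, -0.6]
width: 0.0149
gripper_force: 60.5
```

```bash
python3 -c "
from meas import *
measure()" 2>/dev/null
```

```text
t 29.325 tcp [0.5864 0.0585 0.2013] F [-0.0855  2.2029 -0.5539] z [ 0.0615  0.063  -0.9961]
wrist axis [0.5877 0.0584] lower-axis [-0.9845  1.5841] boss-axis [-0.9916  0.1927] r 22.542131423950195 boss->lower [0.0071 1.3914]
scene axis [0.5881 0.0611] lower-axis [0.0727 1.6436] boss-axis [-0.1804  0.1118] r 23.284990310668945 boss->lower [0.2531 1.5318]
```

Request:
{"name": "play_rows", "arguments": {
  "moves": [
    [-0.003,0.006,0.04,0,0,0],
    [-0.003,0,0.04,0,0,0],
    [-0.003,0,0.04,0,0,0],
    [-0.002,0,0.02,0,0,0],
    [0,0,0,0,0,0]
  ]
}}

```text
t: 30.25
tool_pos: [0.5864, 0.0584, 0.1924]
orientation: [[0.693, 0.718, 0.061], [0.715, -0.696, 0.063], [0.087, -0.0, -0.996]]
contact_force: [0.3, 1.3, -1.9]
width: 0.0152
gripper_force: 60.4
```

Request:
{"name": "play_rows", "arguments": {
  "moves": [
    [-0.002,0,0.02,0,0,0],
    [-0.002,0,0.02,0,0,0],
    [0,0,0,0,0,0]
  ]
}}

```text
t: 30.62
tool_pos: [0.5864, 0.0584, 0.1901]
orientation: [[0.693, 0.718, 0.061], [0.715, -0.696, 0.063], [0.088, -0.0, -0.996]]
contact_force: [1.0, 1.8, -1.8]
width: 0.015
gripper_force: 60.5
```

Request:
{"name": "play_rows", "arguments": {
  "moves": [
    [-0.002,0,0.02,0,0,0],
    [-0.002,0,0.02,0,0,0],
    [0,0,0,0,0,0]
  ]
}}

```text
t: 31.0
tool_pos: [0.5865, 0.0584, 0.1879]
orientation: [[0.693, 0.718, 0.061], [0.715, -0.696, 0.063], [0.088, 0.0, -0.996]]
contact_force: [0.9, 1.3, -0.7]
width: 0.0149
gripper_force: 60.6
```

Request:
{"name": "play_rows", "arguments": {
  "moves": [
    [-0.002,0,0.02,0,0,0],
    [0,0,0,0,0,0]
  ]
}}

```text
t: 31.25
tool_pos: [0.5865, 0.0583, 0.1866]
orientation: [[0.693, 0.718, 0.061], [0.715, -0.696, 0.063], [0.088, 0.0, -0.996]]
contact_force: [-0.7, 1.9, -0.2]
width: 0.0147
gripper_force: 60.6
```

Request:
{"name": "play_rows", "arguments": {
  "moves": [
    [-0.003,0,0.03,0,0,0],
    [-0.003,0,0.03,0,0,0],
    [-0.003,0,0.03,0,0,0],
    [0,0,0,0,0,0]
  ]
}}

```text
t: 31.75
tool_pos: [0.5865, 0.0583, 0.1809]
orientation: [[0.693, 0.718, 0.061], [0.715, -0.696, 0.063], [0.088, 0.0, -0.996]]
contact_force: [-0.1, 1.3, -1.1]
width: 0.0149
gripper_force: 60.4
```

Request:
{"name": "play_rows", "arguments": {
  "moves": [
    [-0.003,0,0.03,0,0,0],
    [-0.003,0,0.03,0,0,0],
    [-0.003,0,0.03,0,0,0],
    [0,0,0,0,0,0]
  ]
}}

```text
t: 32.25
tool_pos: [0.5864, 0.0583, 0.1755]
orientation: [[0.693, 0.718, 0.061], [0.715, -0.696, 0.063], [0.088, 0.0, -0.996]]
contact_force: [0.3, 0.5, 0.1]
width: 0.0146
gripper_force: 60.4
```

Request:
{"name": "play_rows", "arguments": {
  "moves": [
    [-0.003,0,0.03,0,0,0],
    [-0.003,0,0.03,0,0,0],
    [0,0,0,0,0,0]
  ]
}}

```text
t: 32.62
tool_pos: [0.5864, 0.0583, 0.1719]
orientation: [[0.693, 0.718, 0.061], [0.715, -0.696, 0.063], [0.088, 0.0, -0.996]]
contact_force: [0.8, 1.0, -1.5]
width: 0.015
gripper_force: 60.5
```

Request:
{"name": "play_rows", "arguments": {
  "moves": [
    [-0.002,0,0.02,0,0,0],
    [-0.002,0,0.02,0,0,0],
    [0,0,0,0,0,0]
  ]
}}

```text
t: 33.0
tool_pos: [0.5864, 0.0583, 0.1697]
orientation: [[0.693, 0.718, 0.061], [0.715, -0.696, 0.063], [0.088, 0.0, -0.996]]
contact_force: [1.0, 1.6, -0.7]
width: 0.0145
gripper_force: 60.5
```

Request:
{"name": "play_rows", "arguments": {
  "moves": [
    [-0.002,0,0.02,0,0,0],
    [0,0,0,0,0,0]
  ]
}}

```text
t: 33.25
tool_pos: [0.5865, 0.0583, 0.1692]
orientation: [[0.693, 0.718, 0.061], [0.715, -0.696, 0.063], [0.088, 0.0, -0.996]]
contact_force: [-1.1, 0.7, 3.4]
width: 0.0147
gripper_force: 61.1
```

Request:
{"name": "play_rows", "arguments": {
  "moves": [
    [-0.002,0,0.02,0,0,0],
    [0,0,0,0,0,0]
  ]
}}

```text
t: 33.5
tool_pos: [0.5867, 0.0584, 0.1691]
orientation: [[0.693, 0.718, 0.062], [0.715, -0.696, 0.063], [0.088, 0.0, -0.996]]
contact_force: [-2.9, 0.7, 7.0]
width: 0.015
gripper_force: 61.8
```

Request:
{"name": "play_rows", "arguments": {
  "moves": [
    [0.003,0,-0.03,0,0,0],
    [0,0,0,0,0,0]
  ]
}}

```text
t: 33.75
tool_pos: [0.5865, 0.0582, 0.1693]
orientation: [[0.693, 0.718, 0.062], [0.715, -0.696, 0.063], [0.088, 0.0, -0.996]]
contact_force: [-1.0, 0.8, 2.8]
width: 0.0149
gripper_force: 60.8
```

Request:
{"name": "play_rows", "arguments": {
  "moves": [
    [0,0,0,0,0,0],
    [0,0,0,0,0,0],
    [0,0,0,0,0,0],
    [0,0,0,0,0,0],
    [0,0,0,0,0,0],
    [0,0,0,0,0,0],
    [0,0,0,0,0,0],
    [0,0,0,0,0,0]
  ],
  "hand": 0
}}

```text
t: 34.75
tool_pos: [0.5864, 0.0583, 0.1692]
orientation: [[0.693, 0.718, 0.061], [0.715, -0.696, 0.063], [0.088, 0.0, -0.996]]
contact_force: [0.2, 0.6, 0.0]
width: 0.0858
gripper_force: 0.0
```

Request:
{"name": "play_rows", "arguments": {
  "moves": [
    [0.02,0,-0.3,0,0,0],
    [0.04,0,-0.5,0,0,0],
    [0.04,0,-0.5,0,0,0],
    [0.04,0,-0.5,0,0,0],
    [0.04,0,-0.5,0,0,0],
    [0,0,0,0,0,0]
  ]
}}

```text
t: 35.5
tool_pos: [0.5876, 0.0572, 0.3129]
orientation: [[0.692, 0.718, 0.07], [0.715, -0.696, 0.063], [0.094, 0.007, -0.996]]
contact_force: [0.6, 0.5, 0.4]
width: 0.0856
gripper_force: 0.0
```

```bash
python3 - 2>/dev/null <<'E'
from meas import *
measure()
for cam in('wrist','scene'):
    m=robot.camera_model(cam); d=np.median([snap(cam)[1] for _ in range(3)],0); P=(wcloud if cam=='wrist' else cloud)(m,d)
    q=(abs(P[...,2]-.194)<.008)&(np.hypot(P[...,0]-.588,P[...,1]-.06)<.04); X=P[q]; print(cam,'knob top',len(X),np.median(X,0),cv2.minAreaRect((X[:,:2]*1000).astype(np.float32)))
a=cv2.imread('pics/scene_m.png')[120:300,290:490]; b=cv2.imread('pics/wrist_m.png')[60:360,120:520]
cv2.imwrite('pics/c6.png',np.hstack([cv2.resize(a,(400,360)),cv2.resize(b,(400,360))]))
E
```

```text
t 35.5 tcp [0.5876 0.0572 0.3129] F [0.631  0.5351 0.3599] z [ 0.0701  0.0626 -0.9956]
```

```bash
python3 - 2>&1 <<'E' | tail -8
from meas import *
for cam in('wrist','scene'):
    S=[snap(cam) for _ in range(3)]; m=S[0][2]; cv2.imwrite(f'pics/{cam}_f.png',S[0][0][:,:,::-1]); P=(wcloud if cam=='wrist' else cloud)(m,np.median([x[1] for x in S],0))
    r=np.hypot(P[...,0]-.588,P[...,1]-.06); q=(P[...,2]>.185)&(P[...,2]<.205)&(r<.04); X=P[q]
    W=fit(prof(P.reshape(-1,3)[~np.isnan(P[...,0].ravel())],.085,.117,122,135,-100,150,50),127.)
    print(cam,'axis',W,'knob top',len(X),np.median(X,0) if len(X) else '',cv2.minAreaRect((X[:,:2]*1000).astype(np.float32)) if len(X)>5 else '')
a=cv2.imread('pics/scene_f.png')[120:300,290:490]; b=cv2.imread('pics/wrist_f.png')[60:360,120:520]
cv2.imwrite('pics/c6.png',np.hstack([cv2.resize(a,(400,360)),cv2.resize(b,(400,360))]))
E
```

```text
wrist axis [0.5882 0.0583] knob top 939 [0.587  0.0577 0.1937] ((585.7171020507812, 56.64598846435547), (45.56941223144531, 15.941307067871094), 46.28185272216797)
scene axis [0.5879 0.061 ] knob top 263 [0.5902 0.0603 0.194 ] ((586.9420776367188, 59.29596710205078), (45.08832931518555, 16.461570739746094), 47.73215866088867)
```

View pics/c6.png

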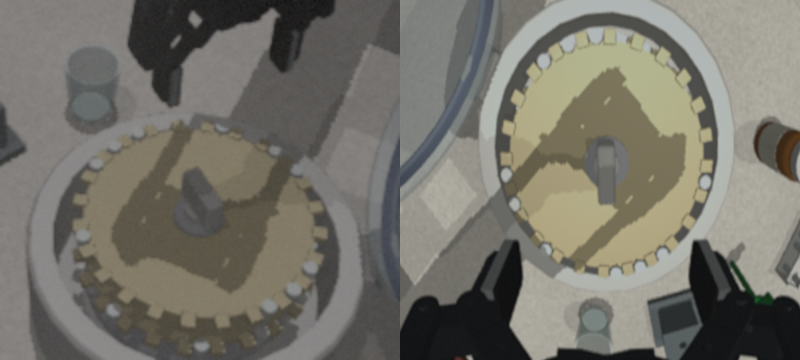

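The knob top is at z = 0.194, which is fully home. It sits within about 2 mm of the axis, upright and released, with the hand clear.

```bash
python3 -c "
from bench import robot
print(robot.job_done())"
```

```text
the job is handed in; nothing more can be done
None
```

The spindle is fitted through both trays into the drive hub and released. Its knob top measures 194 mm, which is fully home. I handed the job in after about 36 s of the 72 s allowed, but the call did not return a verdict. The wrist force stayed at about 11 N or less in every reading while the tip searched on the lower tray. The bottle, beaker and rack were kept clear of, but I did not re-measure them at the end.

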